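Steady the kitchen scale and weigh the lemon

TASK

The kitchen scale is wobbly: its one adjustable foot, under the black knob at the front left corner, is wound up and hangs clear of the worktop. Screw that foot down (clockwise from above) until it just touches and lightly bears on the worktop, so that the scale stands firmly on all four feet without the corner being jacked up or pressed down; feel for it as you turn and never lean on the knob or tip or drag the scale. Let go of the knob, then lay the lemon from the chopping board gently in the middle of the steel pan, leaving everything else where it is.

Things in the scene. Friction and masses are not known exactly. Their poses are not given: they have to be found in the camera images.
- knob_centre (a point): centre of the adjustable foot's black round knurled knob, diameter 37 mm, height 24 mm; the point is on its axis, half-way up, roughly 60 mm above the worktop. Axes are the scale's (x to its rear, y to its left). Clockwise from above lowers knob and foot together, 8 mm a turn (1.27 mm a rad). Beside the knob nothing of the scale is higher than 47 mm; keep fingertips above that
- pan_centre (a point): centre of the upper face of the scale's stainless steel pan, 150 mm (x) by 190 mm (y), 42 mm above the worktop, with a rim 6 mm high all round. Axes are the scale's
- lemon_centre (a point): centre of the yellow lemon, 71 mm long (its x), 53 mm wide (its y), 51 mm high, 85 g, lying on the chopping board with its long axis level; when it lies on the pan this point is about 26 mm above the pan
- lemon: the same lemon; origin at the centre of its underside
- scale: slate-grey kitchen scale, 5.6 kg, loose on the worktop: case 204 by 200 mm, 34 mm high, read-out at the front, a grey ear with a foot at each corner. Origin on the worktop under its centre, x to its rear, y to its left, z up. It stands on its other three feet; a push down of about 14 N on the adjustable corner tips it onto that foot
- rubber_foot: the adjustable foot's round rubber base, diameter 44 mm, turning as one with stud and knob; this origin lies on their axis at the middle of the knob. The rubber starts 1.1 to 3.3 mm clear of the worktop: how much must be felt. Turning it free takes 0.03 N m; once it touches, it rubs and the moment climbs by about 0.01 N m for each N it bears. The rubber yields 1 mm for 16 N. It stays as left
- foot_fr: fixed rubber foot at the scale's front right corner, diameter 44 mm, origin at its underside
- foot_rl: fixed rubber foot at the scale's rear left corner, origin at its underside
- foot_rr: fixed rubber foot at the scale's rear right corner, origin at its underside
- board: brown wooden chopping board, 240 by 360 by 21 mm, fixed in place, origin at the centre of its underside; lemon, garlic and tomato lie in a row along it, 100 mm apart, in any order
- garlic: garlic bulb, 54 mm, on the board; leave alone
- tomato: red tomato, 70 mm, on the board; leave alone
- peeler: black peeler, 170 mm long, along the board's far edge; leave alone
- mug: light blue mug, 96 mm high, at the left by the sink; leave alone
- salt_shaker: clear salt shaker, 44 mm wide, 90 mm high, behind the board; leave alone
- spice_jar: spice jar with a red lid, 45 mm wide, 106 mm high, behind the board; leave alone
Not all that is in view belongs to the job. What is shaped like the lemon but green or pink is not meant.

How it is judged:
On the way, in this order (a step that is already met when the one before it is completed fails the run):
1. the adjustable foot bears lightly on the worktop (1 to 8 N) with all four feet down, the knob let go and the pan still empty (contact force between rubber_foot and anything else between 1 and 8 N and contact force between each of foot_fr, foot_rl, foot_rr and anything else above 1 N and distance between the grasp point and knob_centre above 0.05 m), for 0.3 s.
2. the lemon rests on the pan (horizontal distance between lemon_centre and pan_centre below 0.045 m and z of lemon_centre in the frame of pan_centre below 0.045 m and contact force between lemon and scale above 0.3 N), for 0.2 s.
At the end, for the whole second after the job is handed in: The adjustable foot bears on the worktop with 1 to 8 N and each of the three fixed feet with more than 1 N, the scale level within 0.01 rad; the lemon lies still on the pan, its centre within 45 mm of the pan's centre, and nothing is moving (all of step 2 and contact force between rubber_foot and anything else between 1 and 8 N and contact force between each of foot_fr, foot_rl, foot_rr and anything else above 1 N and linear speed of lemon below 0.02 m/s and angular speed of lemon below 0.3 rad/s and linear speed of scale below 0.01 m/s and angle between scale's own z axis and vertical below 0.01 rad); the robot touches nothing.
It fails at once if the adjustable foot is driven or pressed against the worktop with more than 24 N (contact force between rubber_foot and anything else above 24 N).
It fails at once if the scale is tipped by more than 0.025 rad (angle between scale's own z axis and vertical above 0.025 rad).
It fails at once if the scale is dragged more than 25 mm (distance of scale from where it was at the start of the episode above 0.025 m).
It fails at once if the lemon is dropped or flung onto the pan (over 0.4 m/s just above it) or pressed onto it with over 25 N (contact force between lemon and scale above 25 N or (horizontal distance between lemon_centre and pan_centre below 0.1 m and z of lemon_centre in the frame of pan_centre below 0.05 m and linear speed of lemon above 0.4 m/s)).
It fails at once if another thing is moved by more than 30 mm (distance of any of garlic, tomato, peeler, mug, salt_shaker, spice_jar from where it was at the start of the episode above 0.03 m).
It also fails if it takes over 69 s, if anything falls off the work surface, if the arm or the gripper's body presses on something with over 40 N, if the wrist force passes 120 N, or if a joint passes its speed limit or range.

ROBOT

A 7-joint arm with a two-finger parallel gripper is mounted at the origin on a cart in front of the work surface, level with it; the furniture and walls round the work are solid. World frame = base frame: x ahead of the robot, y to its left, z up, the work surface at z = 0. Lengths are in m, angles in rad, forces in N, time in s.
With the tool pointing down it reaches from about 0.4 to 0.875 m from the base axis. Payload 6.5 kg.
Tool frame: the origin (TCP) lies at the very end of the fingers, on their centre line; the grasp point (between the pads) lies 19 mm behind it; z points along the fingers, y is the line along which they close (so a half turn about z gives the same grasp; the last joint's range is limited). The gripper opens to 88 mm and grips with 3 to 60 N. Pads are 18 mm wide; open, the fingers measure 123 mm over their backs; the gripper's body (75 mm by 187 mm) begins 45 mm behind the grasp point.
Start: joints at [-0.066, 0.536, -0.004, 1.538, 0.003, 1.067, -0.071], TCP at [0.65, 0, 0.239] pointing down, gripper open.
Joint ranges: [-2.7, 2.7], [-0.37, 2.16], [-1.27, 1.26], [0.24, 2.4], [-1.31, 4.45], [0.19, 1.91], [-2.76, 2.76]. Speed limits (rad/s): [2.39, 2.39, 3.14, 3.14, 3.14, 3.14, 3.14].

INTERFACE

Orientations are given as a unit quaternion [x, y, z, w].
In Python, from workcell import arm gives the robot as it stands.
- The arm moves only by the tool drive_tool, never from a script. Its argument "rows" is a list of rows, each a list of 7 numbers: the opening, from 0 (shut) to 1 (fully open), then the shift along the tool's x, y, z in mm, then the turn, a rotation vector about the tool's x, y, z in degrees. In form: [[grip, dx, dy, dz, rx, ry, rz], ...]. A call has 1 to 10 rows; each row is the pose to reach, as a shift and turn from the pose commanded when the call began, along the tool's axes at that moment; what a row does not reach only later rows make up. A row lasts 1/8 s, in which the tool goes at most 62.5 mm and 10.7 degrees, less where a joint would pass 70% of its speed; a pose out of reach is approached as far as the arm can. A call with a gripper value outside its range is refused whole. The fingers move at their own pace and stop on an object; "force" is the grip in N (left out, the last holds). Time passes only in rows, so rows that repeat a pose let the fingers close. It gives the time, the measured TCP pose, the force, the opening and the grip force at its end, in the units of the state.
- arm.get_state(): the state, without advancing time (a new reading comes with each control period).
- arm.grab_frame(name): name is "scene" or "side" or "wrist"; returns a dict with "color" (400x640x3 uint8, red, green, blue), "intrinsics" (3x3 intrinsics, pixels), "k1" (the pictures are not rectified: a ray, as slopes to the right and down, at radius r is drawn at 1 + k1 r^2 times it, then the intrinsics apply), "R" (3x3) and "t" (3): a world point X has camera coordinates R X + t. Camera axes: x right, y down, z forward; pixel columns grow to the right and rows downward; lengths in m; the calibration is good to about 2 mm. A picture is of the moment at which its call begins. There is no depth.
- arm.finish_job(): hands the job in; it is judged then, once.
The state is a dict: "clock": time; "joint_pos": joint angles; "qvel": joint speeds; "joint_efforts": joint torques, N m; "tcp_pos": TCP position; "tool_rot": TCP orientation; "wrist_force": force on the tool from outside, world axes, zero at the start; "torque": the same for the moment, N m; "finger_gap": finger opening in m; "finger_force": force on a finger pad.
Only numpy, scipy, OpenCV 4.12 (cv2) and the standard library are available. Lean on these libraries where they do the work, as an engineer would, in place of code of your own. Each camera call takes 0.05 s, during which the arm holds its last target. There are 200 camera calls.

## Working session

There is one attempt and no reset: what is moved stays moved. The work goes in short steps, Python scripts to look and compute and a tool call to move; the robot and the scene stay as the last step left them, time stands still between calls to the robot, and variables do not carry over. Pictures are saved under pics/ and viewed, at most 10 in all, crops included, and the job is handed in when it is done.

Besides the shell and the picture viewer there is one more tool, called after "Emit:" in YAML: its name, and indented under it one key for each argument. drive_tool: Moves the arm, as the interface text tells. Its arguments: {"type":"object","properties":{"rows":{"type":"array","items":{"type":"array","items":{"type":"number"}}},"force":{"type":"number"}},"required":["rows"]}

```bash
mkdir -p pics; ls; cat > h.py <<'E'
import numpy as np,cv2,json
from workcell import arm
def grab(n,tag):
    f=arm.grab_frame(n); cv2.imwrite(f'pics/{tag}.png',f['color'][:,:,::-1])
    np.savez(f'pics/{tag}.npz',K=f['intrinsics'],k1=f['k1'],R=f['R'],t=f['t']); return f
def ray(tag,u,v):
    d=np.load(f'pics/{tag}.npz');K=d['K'];R=d['R'];k=float(d['k1'])
    p=cv2.undistortPoints(np.array([[[u,v]]],float),K,np.array([k,0,0,0]))[0,0]
    w=R.T@np.array([p[0],p[1],1]);return -R.T@d['t'],w/np.linalg.norm(w)
def tri(*obs):
    A=np.zeros((3,3));b=np.zeros(3);L=[ray(*o) for o in obs]
    for c,w in L:
        P=np.eye(3)-np.outer(w,w);A+=P;b+=P@c
    X=np.linalg.solve(A,b);return X,[np.linalg.norm((np.eye(3)-np.outer(w,w))@(X-c)) for c,w in L]
def plane(tag,u,v,z):
    c,w=ray(tag,u,v);return c+w*(z-c[2])/w[2]
def proj(tag,X):
    d=np.load(f'pics/{tag}.npz');r,_=cv2.Rodrigues(d['R'])
    return cv2.projectPoints(np.array([X],float),r,d['t'].reshape(3,1),d['K'],np.array([float(d['k1']),0,0,0]))[0][0,0]
E
python3 - <<'E'
from h import *
a=[grab(n,n+'0')['color'] for n in('scene','side','wrist')]
cv2.imwrite('pics/ss.png',np.vstack([cv2.resize(x,(480,300)) for x in a[:2]])[:,:,::-1])
print(arm.get_state())
for n in('scene0','side0','wrist0'):
  d=np.load(f'pics/{n}.npz');print(n,-d['R'].T@d['t'],d['R'][2])
E
```

```text
pics
{'clock': 0.15, 'joint_pos': array([-0.06622625,  0.53696462, -0.00440325,  1.53858198,  0.00258669,
        1.06731421, -0.0712107 ]), 'qvel': array([-2.77797900e-04, -3.09548783e-03,  8.57202082e-04, -1.69522337e-03,
       -7.94416822e-06, -5.08869082e-04,  1.45317181e-03]), 'joint_efforts': array([ 1.87267411e-03, -5.71325254e+01,  9.91865471e-01, -2.51826882e+01,
       -5.61970426e-02,  1.52406085e-02,  1.04863441e-04]), 'tcp_pos': array([ 6.49555573e-01, -6.46374484e-06,  2.38083553e-01]), 'tool_rot': array([ 7.07088966e-01,  7.07124315e-01, -4.80837872e-04, -4.09021800e-04]), 'wrist_force': array([ 0.04157098,  0.71038354, -0.19488449]), 'torque': array([-0.03918147, -0.00481861, -0.01135598]), 'finger_force': 0.0, 'finger_gap': 0.08833297341484214}
scene0 [0.00571307 1.05056684 0.80971088] [ 0.43976436 -0.69190297 -0.57260597]
side0 [-0.0353543  -0.74088734  0.66727115] [ 0.49078488  0.72036087 -0.49011266]
wrist0 [0.64940043 0.0834165  0.38401845] [-0.00175695 -0.31893515 -0.94777491]
```

View pics/scene0.png

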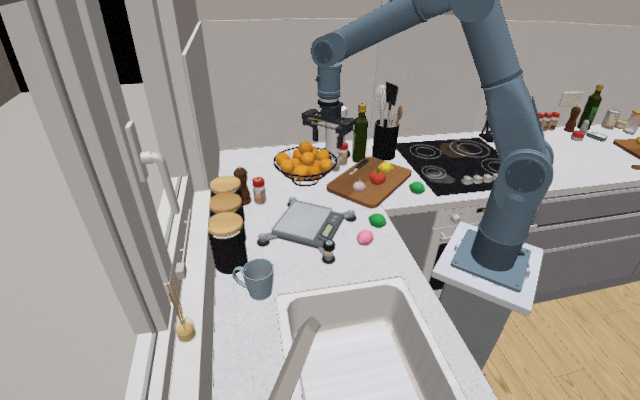

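View pics/side0.png

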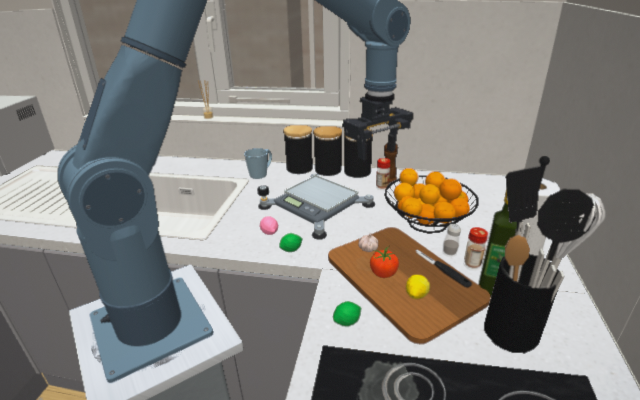

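View pics/wrist0.png

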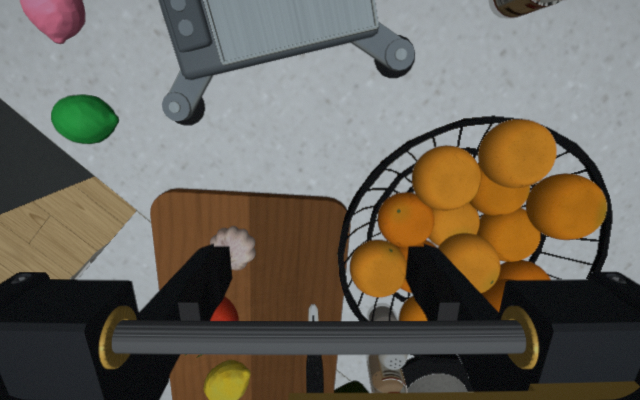

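Scene picture: the knob is at (329,247), the lemon at (386,168), the pan at about (308,222). Side picture: the knob is at (264,191), the lemon at (417,286). The wrist picture shows the scale's right side (pan cut off at the top) and the lemon at (227,380).

What could be taken for the lemon, in the side picture: yellow (417,286) is the one I want. Green (346,313), green (290,242) and pink (269,226) are not, nor are the oranges. I'll check the choice in one close crop.

```bash
python3 - <<'E'
from h import *
def c(t,u,v,w,h):
    i=cv2.imread(f'pics/{t}.png')[v:v+h,u:u+w];return cv2.resize(i,(400,300),interpolation=cv2.INTER_CUBIC)
a=np.vstack([np.hstack([c('scene0',250,195,120,90),c('side0',250,170,120,90)]),np.hstack([c('scene0',366,150,40,30),c('side0',397,271,40,30)])])
cv2.imwrite('pics/crop1.png',a)
E
```

```text
(no output)
```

View pics/crop1.png

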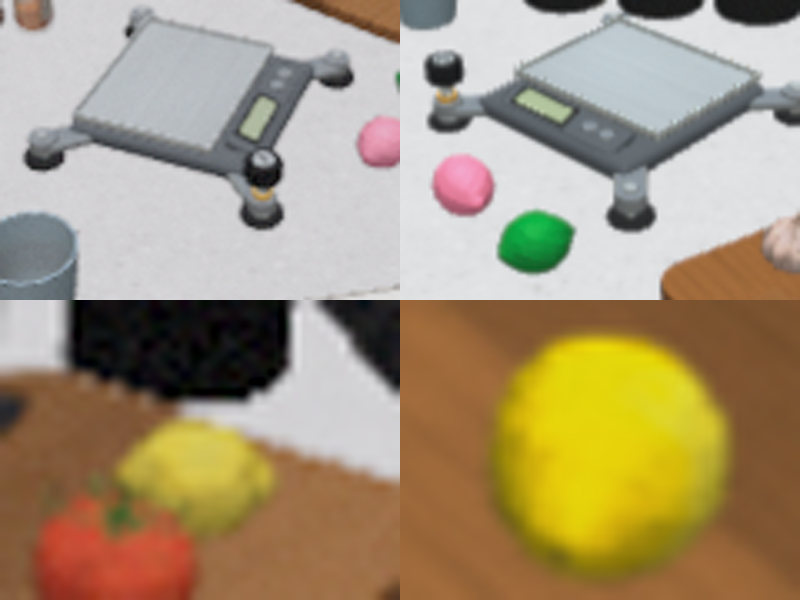

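The crop shows the knob (black, on a brass stud) at scene (328.9,245.4) and side (263.2,190.7). It confirms the yellow lemon at scene (385.5,167.7) and side (418,286.5).

```bash
python3 - <<'E'
from h import *
s=lambda u,v:('scene0',250+u*.3,195+v*.3)
q=lambda u,v:('side0',250+(u-400)*.3,170+v*.3)
print('knob',tri(s(263,168),q(444,69)))
P=[]
for n,a,b in(('FL',(225,150),(518,75)),('FR',(272,47),(658,135)),('RR',(150,20),(758,75)),('RL',(75,120),(617,20))):
    X=tri(s(*a),q(*b));P.append(X[0]);print(n,X)
P=np.array(P);print('pan',P.mean(0));x=(P[2]+P[3]-P[0]-P[1])/2;y=(P[0]+P[3]-P[1]-P[2])/2
print(x,y,np.degrees(np.arctan2(x[1],x[0])),np.degrees(np.arctan2(-y[0],y[1])))
print('lemon',tri(('scene0',385.5,167.7),('side0',418,286.5)))
E
```

```text
knob (array([0.44950968, 0.30202498, 0.05960493]), [np.float64(0.0002848860832821308), np.float64(0.0002848860832820529)])
FL (array([0.51210201, 0.27706143, 0.0395552 ]), [np.float64(0.004865279554033124), np.float64(0.004865279554033252)])
FR (array([0.5607228 , 0.10495286, 0.04049592]), [np.float64(0.0005718975821033788), np.float64(0.0005718975821033356)])
RR (array([0.70352274, 0.1376179 , 0.04064685]), [np.float64(0.0009083636946396833), np.float64(0.0009083636946396309)])
RL (array([0.66246351, 0.32328505, 0.03808313]), [np.float64(0.0024396958209798075), np.float64(0.0024396958209797984)])
pan [0.60970277 0.21072931 0.03969527]
[ 0.14658072  0.03944433 -0.00066057] [-0.04484001  0.17888786 -0.00175222] 15.061303369579793 14.071823036217188
lemon (array([ 0.52778865, -0.29291886,  0.04464836]), [np.float64(0.000345880293047147), np.float64(0.00034588029304711524)])
```

Emit:
drive_tool:
  rows:
    - [1,302,-200,60,0,0,-100]
    - [1,302,-200,60,0,0,-100]
    - [1,302,-200,60,0,0,-100]
    - [1,302,-200,60,0,0,-100]
    - [1,302,-200,60,0,0,-100]
    - [1,302,-200,60,0,0,-100]
    - [1,302,-200,60,0,0,-100]
    - [1,302,-200,60,0,0,-100]
    - [1,302,-200,60,0,0,-100]
    - [1,302,-200,60,0,0,-100]

```text
clock: 1.4
tcp_pos: [0.4499, 0.3017, 0.1785]
tool_rot: [-0.089, 0.996, -0.0, -0.0]
wrist_force: [-0.6, -0.5, 0.5]
finger_gap: 0.0883
finger_force: 0.0
```

```bash
python3 - <<'E'
from h import *
for i in range(4):
    grab('wrist','w1'); s=arm.get_state();print(s['clock'],s['tcp_pos'],s['wrist_force'],s['torque'],s['joint_efforts'][6])
print(s['tool_rot'],s['joint_pos']);print(proj('w1',[.4495,.302,.0715]))
E
```

```text
1.45 [0.44991134 0.30169314 0.17842085] [ 0.85922773 -0.43750197 -0.24533515] [ 0.08304913 -0.05231694  0.01731227] -0.0447278015781194
1.5 [0.4498916  0.30174744 0.17845553] [ 0.00886046 -0.10649854 -0.05909072] [ 0.08695688 -0.09362444 -0.06022656] 0.4693461209535599
1.55 [0.44995421 0.30178062 0.17853658] [-0.06750747  0.06205675  0.331442  ] [ 0.14732527 -0.10442695 -0.0054819 ] 0.1879578921943903
1.6 [0.44994552 0.30185574 0.17856891] [ 0.65954917 -0.1077147  -0.42429381] [ 0.10914315 -0.01548279 -0.02072786] 0.05293952068313956
[-8.64169763e-02  9.96259045e-01 -7.00123754e-05 -1.30384709e-04] [-0.29918947  0.47643924 -0.48216857  1.85700424  0.28051385  0.87569415
  0.82679395]
[318.3779398 195.7389016]
```

View pics/w1.png

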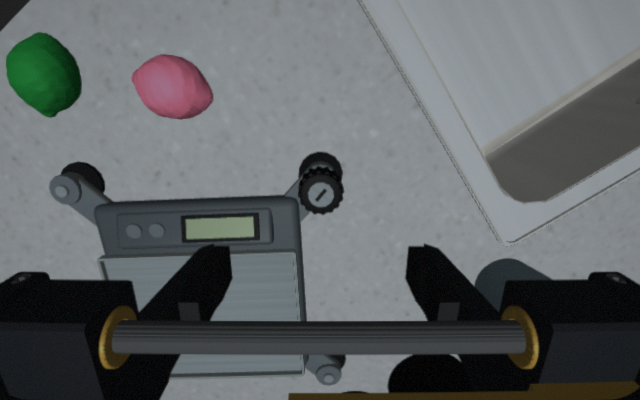

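The wrist picture shows the knob's slotted top at (321,190), against a predicted (318.4,195.7). The pan lies behind it, and the pink and green look-alikes are at the top left.

```bash
python3 - <<'E'
from h import *
for z in(.0716,):print(plane('w1',321,190,z))
print(tri(('w1',321,190),('scene0',328.9,242),('side0',263.2,187.3)))
s=arm.get_state();from scipy.spatial.transform import Rotation as R
r=R.from_quat(s['tool_rot']).as_matrix();print(r.round(3))
K=plane('w1',321,190,.0716)
print(r.T@(np.array([K[0],K[1],.052])-s['tcp_pos'])*1000)
E
```

```text
[0.44432993 0.30323278 0.0716    ]
(array([0.44825742, 0.30213049, 0.07214558]), [np.float64(0.0040789286502587565), np.float64(0.0017973252648445233), np.float64(0.0025041833867883246)])
[[-0.985 -0.172 -0.   ]
 [-0.172  0.985 -0.   ]
 [ 0.    -0.    -1.   ]]
[  5.26018814   2.33821566 126.57007526]
```

Emit:
drive_tool:
  rows:
    - [1,2.5,1.5,45,0,0,0]
    - [1,2.5,1.5,90,0,0,0]
    - [1,2.5,1.5,90,0,0,0]

```text
clock: 1.98
tcp_pos: [0.4451, 0.3015, 0.0863]
tool_rot: [-0.087, 0.996, -0.002, -0.003]
wrist_force: [-0.3, -0.7, -0.1]
finger_gap: 0.0884
finger_force: 0.0
```

```bash
python3 - <<'E'
from h import *
f=grab('wrist','w2'); s=arm.get_state();print(s['tcp_pos']);p=proj('w2',[.447,.3025,.0716]);print(p, proj('w2',s['tcp_pos']))
u,v=int(p[0]),int(p[1]);i=cv2.imread('pics/w2.png')
u0=max(0,u-80);v0=min(max(0,v-60),280);print(u0,v0);cv2.imwrite('pics/w2c.png',cv2.resize(i[v0:v0+120,u0:u0+160],None,fx=4,fy=4,interpolation=cv2.INTER_CUBIC))
E
```

```text
[0.44653651 0.30272773 0.08831748]
[319.03136468 252.6543571 ] [319.59127757 267.70021157]
239 192
```

View pics/w2c.png

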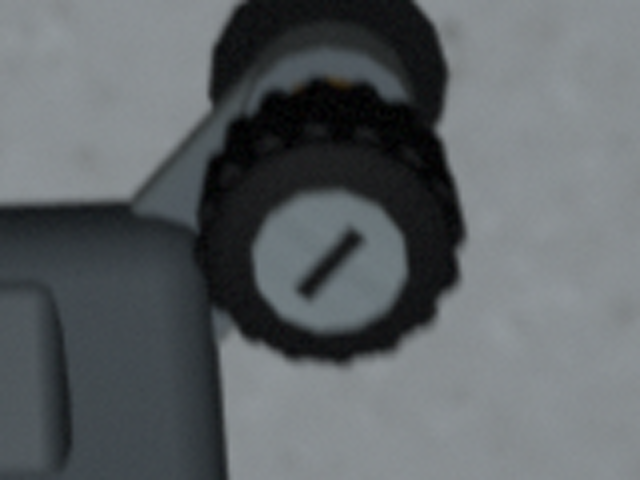

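The crop shows the centre of the knob's top at full-image (321.5,257.5), with the slot on the diagonal. That is a few pixels from the prediction.

```bash
python3 - <<'E'
from h import *
from scipy.spatial.transform import Rotation as R
s=arm.get_state();r=R.from_quat(s['tool_rot']).as_matrix()
for z in(.070,.0716,.073):
  K=plane('w2',321.5,257.5,z);print(K,r.T@(np.array([K[0],K[1],.052])-s['tcp_pos'])*1000)
print(tri(('w2',321.5,257.5),('w1',321,190)))
print(s)
E
```

```text
[0.45052876 0.30450731 0.07      ] [-4.32225817  1.09879862 36.30668368]
[0.44967742 0.30434593 0.0716    ] [-3.4558325   1.08751079 36.30864938]
[0.44893249 0.30420472 0.073     ] [-2.69771004  1.07763393 36.31036936]
(array([0.43726482, 0.30190476, 0.09495555]), [np.float64(8.675391003412396e-05), np.float64(8.675391003409628e-05)])
{'clock': 2.025, 'joint_pos': array([-0.35391871,  0.60788663, -0.42286089,  1.91183174,  0.37130078,
        0.70147733,  0.74764311]), 'qvel': array([ 0.0107232 , -0.04368713, -0.0183656 , -0.03257557, -0.00406515,
        0.00521116,  0.0048445 ]), 'joint_efforts': array([-1.26400832e-01, -4.84842539e+01, -4.75099862e+00, -1.59549218e+01,
        5.86396898e-02,  6.77668053e-03, -8.16109939e-02]), 'tcp_pos': array([0.44653651, 0.30272773, 0.08831748]), 'tool_rot': array([-8.70419803e-02,  9.96203865e-01, -6.26819163e-04, -1.07698141e-03]), 'wrist_force': array([-0.77798261,  0.33314043,  0.65030767]), 'torque': array([ 0.14052909, -0.05103217,  0.01134806]), 'finger_force': 0.0, 'finger_gap': 0.08802935066840249}
```

Emit:
drive_tool:
  rows:
    - [1,-1.5,0.8,18,0,0,0]
    - [1,-1.5,0.8,36,0,0,0]
    - [1,-1.5,0.8,36,0,0,0]
    - [0.5,-1.5,0.8,36,0,0,0]
    - [0.5,-1.5,0.8,36,0,0,0]
    - [0.5,-1.5,0.8,36,0,0,0]
  force: 8

```text
clock: 2.78
tcp_pos: [0.4488, 0.3043, 0.0531]
tool_rot: [-0.087, 0.996, 0.0, 0.0]
wrist_force: [0.2, 0.1, 0.1]
finger_gap: 0.0602
finger_force: 0.0
```

```bash
python3 - <<'E'
from h import *
f=grab('wrist','w3');s=arm.get_state();print(s['tcp_pos'],s['wrist_force'],s['finger_gap'])
cv2.imwrite('pics/w3c.png',cv2.resize(f['color'][200:400,180:460,::-1],None,fx=2.5,fy=2.5,interpolation=cv2.INTER_CUBIC))
E
```

```text
[0.44879638 0.30417854 0.05302517] [0.75238097 0.72446459 0.92742763] 0.056183653193848306
```

View pics/w3c.png

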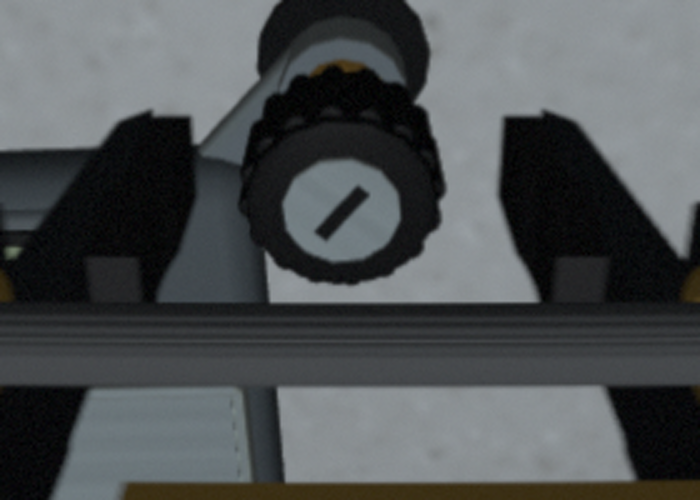

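The picture shows the knob at crop (341,212), about 1 mm left of the fingers' midline (347). The fingers stand clear on both sides.

```bash
cat >> h.py <<'E'
def feel(n=8):
    A=[]
    for i in range(n):
        arm.grab_frame('wrist');s=arm.get_state();A.append(np.r_[s['wrist_force'],s['torque'],s['joint_efforts'][6]])
    A=np.array(A);print('mean',A.mean(0).round(3),'sd',A.std(0).round(3),'Tz',A[:,5].round(3),'gap',round(s['finger_gap'],4),'ff',s['finger_force'],'tcp',s['tcp_pos'].round(4),'clk',round(s['clock'],2),'q7',s['joint_pos'][6].round(3))
E
python3 - <<'E'
from h import *
s=arm.get_state()
print(plane('w3',316.4,284.8,.0716),s['tcp_pos']);feel(8)
E
```

```text
[0.44952605 0.30382287 0.0716    ] [0.44879638 0.30417854 0.05302517]
mean [ 0.079  0.16   0.035  0.092 -0.064 -0.002  0.   ] sd [0.501 0.499 0.571 0.027 0.023 0.024 0.   ] Tz [ 0.006 -0.006  0.024 -0.021 -0.026  0.001 -0.034  0.039] gap 0.0447 ff 0.0 tcp [0.4486 0.3041 0.0527] clk 3.23 q7 0.717
```

Tool y shift −0.8 mm, x −0.6 mm, then close.

Emit:
drive_tool:
  rows:
    - [0.5,-0.6,-0.8,0,0,0,0]
    - [0.5,-0.6,-0.8,0,0,0,0]
    - [0.2,-0.6,-0.8,0,0,0,0]
    - [0.2,-0.6,-0.8,0,0,0,0]
    - [0.2,-0.6,-0.8,0,0,0,0]
  force: 10

```text
clock: 3.85
tcp_pos: [0.4493, 0.3034, 0.0527]
tool_rot: [-0.087, 0.996, -0.0, -0.0]
wrist_force: [-0.4, -0.7, -0.7]
finger_gap: 0.0368
finger_force: 10.0
```

```bash
python3 - <<'E'
from h import *
feel(5)
E
```

```text
mean [ 0.116 -0.044 -0.094  0.102 -0.071 -0.014  0.003] sd [0.266 0.192 0.516 0.02  0.041 0.039 0.   ] Tz [-0.067  0.034  0.002  0.013 -0.052] gap 0.0366 ff 10.000007995404303 tcp [0.4494 0.3034 0.0527] clk 4.1 q7 0.719
```

Emit:
drive_tool:
  rows:
    - [0.2,0,0,0.2,0,0,10]
    - [0.2,0,0,0.4,0,0,20]
    - [0.2,0,0,0.7,0,0,30]
    - [0.2,0,0,0.9,0,0,40]

```text
clock: 4.6
tcp_pos: [0.4491, 0.3022, 0.0518]
tool_rot: [0.262, 0.965, -0.001, -0.0]
wrist_force: [-1.2, -3.4, 2.1]
finger_gap: 0.0363
finger_force: 10.0
```

```bash
sed -i "s/print('mean'/print('e7',A[:,6].round(4));print('mean'/" h.py; python3 - <<'E'
from h import *
s=arm.get_state();print(s['torque'],s['joint_efforts'][6],s['tcp_pos'])
feel(5)
E
```

```text
[-0.64828553  0.04118866  0.02461342] 1.4033270627260208 [0.44912285 0.30222766 0.05175437]
e7 [ 0.4764 -1.111  -0.44   -0.1069 -0.0044]
mean [-0.545 -4.279  2.785 -0.743  0.053 -0.033 -0.237] sd [0.367 1.13  1.034 0.21  0.042 0.025 0.526] Tz [-0.024  0.011 -0.047 -0.043 -0.062] gap 0.0368 ff 10.000823428854346 tcp [0.4491 0.3023 0.0517] clk 4.85 q7 0.172
```

Emit:
drive_tool:
  rows:
    - [0.6,0,0,0,0,0,0]
    - [0.6,0,0,0,0,0,0]
    - [0.6,0,0,0,0,0,0]
    - [0.6,0,0,0,0,0,0]

```text
clock: 5.35
tcp_pos: [0.4494, 0.3037, 0.0518]
tool_rot: [0.259, 0.966, 0.0, 0.0]
wrist_force: [-1.2, 0.2, 0.2]
finger_gap: 0.0532
finger_force: 0.0
```

```bash
cat >> h.py <<'E'
def disc(tag):
    g=cv2.cvtColor(cv2.imread(f'pics/{tag}.png'),cv2.COLOR_BGR2GRAY)
    m=(g>90).astype(np.uint8);n,l,st,c=cv2.connectedComponentsWithStats(m)
    r=[]
    for k in range(1,n):
        x,y,w,h,a=st[k]
        if 700<a<4000 and .7<w/h<1.4 and 260<c[k][0]<380 and 200<c[k][1]<330: r.append((x+w/2-.5,y+h/2-.5,a,w,h))
    return r
E
python3 - <<'E'
from h import *
grab('wrist','w4');s=arm.get_state();print(s['tcp_pos'],s['wrist_force'],s['finger_gap'])
for t in('w2','w3','w4'):
  D=disc(t);print(t,D,[plane(t,d[0],d[1],.0716) for d in D])
E
```

```text
[0.44931167 0.3035892  0.05180959] [ 0.11116775 -0.08868775 -0.61768524] 0.052996166999319916
w2 [(np.float64(321.0), np.float64(256.5), np.int32(865), np.int32(37), np.int32(34))] [array([0.44912163, 0.30396848, 0.0716    ])]
w3 [(np.float64(316.0), np.float64(283.5), np.int32(1282), np.int32(47), np.int32(40))] [array([0.44889106, 0.30353041, 0.0716    ])]
w4 [(np.float64(315.0), np.float64(285.0), np.int32(1281), np.int32(47), np.int32(41))] [array([0.44838881, 0.30264503, 0.0716    ])]
```

Emit:
drive_tool:
  rows:
    - [0.6,1.5,-1.4,0,0,0,0]
    - [0.6,1.5,-1.4,0,0,0,0]
    - [0.2,1.5,-1.4,0,0,0,0]
    - [0.2,1.5,-1.4,0,0,0,0]
    - [0.2,1.5,-1.4,0,0,0,0]
    - [0.2,1.5,-1.4,0,0,0,1]
    - [0.2,1.5,-1.4,0,0,0,2.5]
    - [0.2,1.5,-1.4,0.1,0,0,4]
    - [0.2,1.5,-1.4,0.1,0,0,5]
    - [0.2,1.5,-1.4,0.1,0,0,6]

```text
clock: 6.65
tcp_pos: [0.4475, 0.3031, 0.0518]
tool_rot: [0.309, 0.951, 0.0, 0.0]
wrist_force: [0.2, 2.0, -1.5]
finger_gap: 0.0361
finger_force: 10.0
```

```bash
python3 - <<'E'
from h import *
s=arm.get_state();print(s['torque'],s['joint_efforts'][6],s['tcp_pos'])
feel(8)
E
```

```text
[ 0.38011633 -0.35458253  0.02922512] 0.10849248385056853 [0.44745618 0.3031467  0.05176483]
e7 [ 0.031  -0.1042 -0.0274  0.0068  0.0178  0.0207  0.0212  0.0211]
mean [ 1.446  1.912 -1.904  0.443 -0.374 -0.009 -0.002] sd [0.566 0.382 0.389 0.038 0.058 0.03  0.042] Tz [ 0.007 -0.049  0.017  0.015 -0.003 -0.069 -0.002  0.008] gap 0.0366 ff 10.000012996606529 tcp [0.4475 0.3031 0.0517] clk 7.05 q7 0.086
```

Emit:
drive_tool:
  rows:
    - [0.2,0,0,0.1,0,0,0.8]
    - [0.2,0,0,0.1,0,0,1.6]
    - [0.2,0,0,0.1,0,0,2.4]
    - [0.2,0,0,0.2,0,0,3.2]
    - [0.2,0,0,0.2,0,0,4]
    - [0.2,0,0,0.2,0,0,4.8]
    - [0.2,0,0,0.2,0,0,5.6]
    - [0.2,0,0,0.2,0,0,6.4]
    - [0.2,0,0,0.3,0,0,7.2]
    - [0.2,0,0,0.3,0,0,8]

```text
clock: 8.3
tcp_pos: [0.4474, 0.3031, 0.0515]
tool_rot: [0.375, 0.927, 0.0, 0.0]
wrist_force: [3.0, 3.1, 0.0]
finger_gap: 0.0369
finger_force: 10.0
```

```bash
python3 - <<'E'
from h import *
s=arm.get_state();print(s['torque'],s['joint_efforts'][6],s['tcp_pos'])
feel(8)
E
```

```text
[ 0.6414194  -0.53982999  0.03396662] 0.08393774041905999 [0.44744743 0.30307082 0.05149639]
e7 [ 0.021  -0.0867 -0.0256  0.0017  0.0106  0.0131  0.0136  0.0136]
mean [ 2.433  3.581  0.234  0.74  -0.528 -0.017 -0.005] sd [0.569 0.484 0.517 0.026 0.039 0.015 0.034] Tz [-0.019 -0.033  0.006 -0.023 -0.03  -0.025 -0.019  0.011] gap 0.0364 ff 9.99998789280653 tcp [0.4475 0.3031 0.0515] clk 8.7 q7 -0.021
```

Emit:
drive_tool:
  rows:
    - [0.2,0.2,0.4,0,0,0,0.8]
    - [0.2,0.2,0.8,0,0,0,1.6]
    - [0.2,0.2,0.8,0.1,0,0,2.4]
    - [0.2,0.2,0.8,0.1,0,0,3.2]
    - [0.2,0.2,0.8,0.1,0,0,4]
    - [0.2,0.2,0.8,0.1,0,0,4.8]
    - [0.2,0.2,0.8,0.1,0,0,5.6]
    - [0.2,0.2,0.8,0.1,0,0,6.4]
    - [0.2,0.2,0.8,0.2,0,0,7.2]
    - [0.2,0.2,0.8,0.2,0,0,8]

```text
clock: 9.95
tcp_pos: [0.4475, 0.3032, 0.0511]
tool_rot: [0.439, 0.899, -0.0, -0.0]
wrist_force: [-1.1, -1.8, 6.1]
finger_gap: 0.0365
finger_force: 10.0
```

```bash
python3 - <<'E'
from h import *
s=arm.get_state();print(s['torque'],s['joint_efforts'][6],s['tcp_pos'])
feel(8)
E
```

```text
[-0.24235632  0.05212257  0.05379965] 0.09144344134256244 [0.44751681 0.30322142 0.05114476]
e7 [ 0.0057 -0.0752 -0.0163  0.0024  0.0063  0.0068  0.0068  0.0068]
mean [-0.524 -1.531  5.517 -0.293  0.031 -0.036 -0.007] sd [0.348 0.657 0.435 0.032 0.025 0.014 0.027] Tz [-0.026 -0.007 -0.028 -0.042 -0.051 -0.039 -0.05  -0.046] gap 0.0369 ff 10.000205528922379 tcp [0.4475 0.3032 0.0511] clk 10.35 q7 -0.129
```

Emit:
drive_tool:
  rows:
    - [0.2,0,0,0,0,0,0.8]
    - [0.2,0,0,0,0,0,1.6]
    - [0.2,0,0,0,0,0,2.4]
    - [0.2,0,0,0,0,0,3.2]
    - [0.2,0,0,0,0,0,4]
    - [0.2,0,0,0,0,0,4.8]
    - [0.2,0,0,0,0,0,5.6]
    - [0.2,0,0,0,0,0,6.4]
    - [0.2,0,0,0,0,0,7.2]
    - [0.2,0,0,0,0,0,8]

```text
clock: 11.6
tcp_pos: [0.4475, 0.3033, 0.051]
tool_rot: [0.5, 0.866, -0.0, -0.0]
wrist_force: [-1.8, -2.8, 3.6]
finger_gap: 0.0366
finger_force: 10.0
```

```bash
python3 - <<'E'
from h import *
s=arm.get_state();print(s['torque'],s['joint_efforts'][6],s['tcp_pos'])
feel(8)
E
```

```text
[-0.66536176  0.14852673  0.02418492] 0.0887217465788126 [0.44753509 0.30325684 0.05103421]
e7 [ 0.0269 -0.0791 -0.0185  0.0084  0.0172  0.0197  0.0202  0.0203]
mean [-1.091e+00 -3.738e+00  3.025e+00 -7.840e-01  1.840e-01 -2.700e-02
  2.000e-03] sd [0.637 0.688 0.539 0.051 0.027 0.024 0.033] Tz [ 0.012 -0.051 -0.017 -0.019 -0.054 -0.032 -0.001 -0.057] gap 0.0368 ff 10.000185426324606 tcp [0.4476 0.3033 0.0511] clk 12.0 q7 -0.235
```

Emit:
drive_tool:
  rows:
    - [0.2,-0.3,-0.3,0,0,0,0.8]
    - [0.2,-0.3,-0.3,0,0,0,1.6]
    - [0.2,-0.3,-0.3,0,0,0,2.4]
    - [0.2,-0.3,-0.3,0,0,0,3.2]
    - [0.2,-0.3,-0.3,0,0,0,4]
    - [0.2,-0.3,-0.3,0.1,0,0,4.8]
    - [0.2,-0.3,-0.3,0.1,0,0,5.6]
    - [0.2,-0.3,-0.3,0.1,0,0,6.4]
    - [0.2,-0.3,-0.3,0.1,0,0,7.2]
    - [0.2,-0.3,-0.3,0.1,0,0,8]

```text
clock: 13.25
tcp_pos: [0.4476, 0.3032, 0.051]
tool_rot: [0.56, 0.829, -0.0, -0.0]
wrist_force: [-0.5, -2.8, -0.9]
finger_gap: 0.0362
finger_force: 10.0
```

```bash
python3 - <<'E'
from h import *
s=arm.get_state();print(s['torque'],s['joint_efforts'][6],s['tcp_pos'])
feel(8)
E
```

```text
[-0.56041069  0.10780757  0.03789505] 0.0815107673406601 [0.44755148 0.30322947 0.05103953]
e7 [ 0.0199 -0.0857 -0.0252  0.0017  0.0103  0.0128  0.0133  0.0133]
mean [-0.425 -2.237 -2.16  -0.513  0.138 -0.016 -0.005] sd [0.331 0.603 0.445 0.018 0.017 0.029 0.033] Tz [-0.01  -0.06  -0.046  0.029 -0.021  0.008  0.01  -0.039] gap 0.0368 ff 10.000141449272633 tcp [0.4476 0.3032 0.051 ] clk 13.65 q7 -0.34
```

Emit:
drive_tool:
  rows:
    - [0.2,-0.2,0,0,0,0,0.8]
    - [0.2,-0.2,-0.2,0.1,0,0,1.6]
    - [0.2,-0.2,-0.2,0.1,0,0,2.4]
    - [0.2,-0.2,-0.2,0.1,0,0,3.2]
    - [0.2,-0.2,-0.2,0.1,0,0,4]
    - [0.2,-0.2,-0.2,0.2,0,0,4.8]
    - [0.2,-0.2,-0.2,0.2,0,0,5.6]
    - [0.2,-0.2,-0.2,0.2,0,0,6.4]
    - [0.2,-0.2,-0.2,0.2,0,0,7.2]
    - [0.2,-0.2,-0.2,0.2,0,0,8]

```text
clock: 14.9
tcp_pos: [0.4476, 0.3032, 0.0509]
tool_rot: [0.616, 0.788, 0.0, -0.0]
wrist_force: [-1.3, -0.1, -3.0]
finger_gap: 0.0365
finger_force: 10.0
```

```bash
python3 - <<'E'
from h import *
s=arm.get_state();print(s['torque'],s['joint_efforts'][6],s['tcp_pos'])
feel(6)
E
```

```text
[0.02858424 0.01084767 0.0223823 ] 0.07815511431545019 [0.44758698 0.30316637 0.05093416]
e7 [ 0.0168 -0.0884 -0.0282 -0.0014  0.0073  0.0097]
mean [-3.00e-03  3.80e-01 -4.36e+00  1.17e-01 -1.70e-02 -1.40e-02 -1.40e-02] sd [0.423 0.433 0.682 0.043 0.045 0.025 0.036] Tz [-0.035 -0.024 -0.003  0.03  -0.001 -0.048] gap 0.0367 ff 10.00003756955266 tcp [0.4476 0.3032 0.0509] clk 15.2 q7 -0.445
```

Emit:
drive_tool:
  rows:
    - [0.2,0,0,0.1,0,0,0.8]
    - [0.2,0,0,0.2,0,0,1.6]
    - [0.2,0,0,0.2,0,0,2.4]
    - [0.2,0,0,0.2,0,0,3.2]
    - [0.2,0,0,0.3,0,0,4]
    - [0.2,0,0,0.3,0,0,4.8]
    - [0.2,0,0,0.3,0,0,5.6]
    - [0.2,0,0,0.3,0,0,6.4]
    - [0.2,0,0,0.4,0,0,7.2]
    - [0.2,0,0,0.4,0,0,8]

```text
clock: 16.45
tcp_pos: [0.4476, 0.3031, 0.0506]
tool_rot: [0.669, 0.743, 0.0, -0.0]
wrist_force: [-0.4, 1.8, -0.7]
finger_gap: 0.0366
finger_force: 10.0
```

```bash
python3 - <<'E'
from h import *
s=arm.get_state();print(s['torque'],s['joint_efforts'][6],s['tcp_pos'])
feel(6)
E
```

```text
[ 0.33838625  0.12316822 -0.0012627 ] 0.08261858252808452 [0.44762422 0.30313203 0.05062907]
e7 [ 0.0206 -0.0854 -0.0251  0.0017  0.0104  0.0129]
mean [-0.744  1.294  0.245  0.379  0.113 -0.02  -0.011] sd [0.813 0.286 0.534 0.022 0.021 0.028 0.036] Tz [-0.027 -0.034 -0.062 -0.032  0.017  0.017] gap 0.0369 ff 10.000046761706471 tcp [0.4476 0.3031 0.0506] clk 16.75 q7 -0.55
```

Emit:
drive_tool:
  rows:
    - [0.2,0,0,0,0,0,0.8]
    - [0.2,0,0,0,0,0,1.6]
    - [0.2,0,0,0.1,0,0,2.4]
    - [0.2,0,0,0.1,0,0,3.2]
    - [0.2,0,0,0.1,0,0,4]
    - [0.2,0,0,0.1,0,0,4.8]
    - [0.2,0,0,0.1,0,0,5.6]
    - [0.2,0,0,0.2,0,0,6.4]
    - [0.2,0,0,0.2,0,0,7.2]
    - [0.2,0,0,0.2,0,0,8]

```text
clock: 18.0
tcp_pos: [0.4476, 0.3031, 0.0504]
tool_rot: [0.72, 0.694, 0.0, -0.0]
wrist_force: [0.4, 3.7, 1.8]
finger_gap: 0.0367
finger_force: 10.0
```

```bash
python3 - <<'E'
from h import *
s=arm.get_state();print(s['torque'],s['joint_efforts'][6],s['tcp_pos'])
feel(6)
E
```

```text
[ 0.64118915  0.09848218 -0.01200326] 0.08464131038635969 [0.44759283 0.30311157 0.05037266]
e7 [ 0.0236 -0.0812 -0.0212  0.0054  0.0141  0.0166]
mean [-4.130e-01  3.313e+00  1.804e+00  6.820e-01  4.900e-02  2.000e-03
 -7.000e-03] sd [0.51  0.456 0.672 0.019 0.024 0.027 0.036] Tz [ 0.003  0.02  -0.057  0.012  0.012  0.025] gap 0.0367 ff 9.999971715733409 tcp [0.4476 0.3031 0.0504] clk 18.3 q7 -0.655
```

Emit:
drive_tool:
  rows:
    - [0.2,0.3,0,0,0,0,0.8]
    - [0.2,0.6,0,0,0,0,1.6]
    - [0.2,0.6,0,0,0,0,2.4]
    - [0.2,0.6,0,0,0,0,3.2]
    - [0.2,0.6,0,0,0,0,4]
    - [0.2,0.6,0,0.1,0,0,4.8]
    - [0.2,0.6,0,0.1,0,0,5.6]
    - [0.2,0.6,0,0.1,0,0,6.4]
    - [0.2,0.6,0,0.1,0,0,7.2]
    - [0.2,0.6,0,0.1,0,0,8]

```text
clock: 19.55
tcp_pos: [0.4476, 0.3032, 0.0501]
tool_rot: [0.766, 0.642, -0.0, 0.0]
wrist_force: [0.9, -1.9, 3.8]
finger_gap: 0.0365
finger_force: 10.0
```

```bash
python3 - <<'E'
from h import *
s=arm.get_state();print(s['torque'],s['joint_efforts'][6],s['tcp_pos'])
feel(6)
E
```

```text
[-0.27569979 -0.24449864  0.00534664] 0.08582920767366886 [0.44759111 0.30321952 0.05014416]
e7 [ 0.0249 -0.0797 -0.0197  0.0069  0.0157  0.0182]
mean [ 1.067 -1.808  2.99  -0.378 -0.206 -0.    -0.006] sd [0.454 0.47  0.287 0.059 0.027 0.023 0.036] Tz [ 0.029  0.014  0.008 -0.017  0.008 -0.041] gap 0.0368 ff 9.99997635371983 tcp [0.4476 0.3033 0.0501] clk 19.85 q7 -0.76
```

Emit:
drive_tool:
  rows:
    - [0.2,0,0,0,0,0,0.8]
    - [0.2,0,0,0,0,0,1.6]
    - [0.2,0,0,0,0,0,2.4]
    - [0.2,0,0,0,0,0,3.2]
    - [0.2,0,0,0,0,0,4]
    - [0.2,0,0,0,0,0,4.8]
    - [0.2,0,0,0,0,0,5.6]
    - [0.2,0,0,0.1,0,0,6.4]
    - [0.2,0,0,0.1,0,0,7.2]
    - [0.2,0,0,0.1,0,0,8]

```text
clock: 21.1
tcp_pos: [0.4476, 0.3033, 0.05]
tool_rot: [0.809, 0.587, -0.0, 0.0]
wrist_force: [2.2, -4.6, 1.5]
finger_gap: 0.0368
finger_force: 10.0
```

```bash
python3 - <<'E'
from h import *
s=arm.get_state();print(s['torque'],s['joint_efforts'][6],s['tcp_pos'])
feel(6)
E
```

```text
[-0.91647037 -0.46419231  0.04064442] 0.0824451819062233 [0.44757333 0.30329524 0.05003642]
e7 [ 0.0018 -0.0748 -0.0177  0.0004  0.0041  0.0047]
mean [ 2.337 -4.608  0.863 -0.921 -0.483  0.019 -0.014] sd [0.459 0.351 0.508 0.025 0.022 0.026 0.028] Tz [ 0.023 -0.022  0.058  0.033 -0.005  0.029] gap 0.0368 ff 9.999920781701803 tcp [0.4476 0.3033 0.05  ] clk 21.4 q7 -0.865
```

Emit:
drive_tool:
  rows:
    - [0.2,-0.3,0.3,0,0,0,0.8]
    - [0.2,-0.6,0.5,0.1,0,0,1.6]
    - [0.2,-0.6,0.5,0.1,0,0,2.4]
    - [0.2,-0.6,0.5,0.1,0,0,3.2]
    - [0.2,-0.6,0.5,0.1,0,0,4]
    - [0.2,-0.6,0.5,0.1,0,0,4.8]
    - [0.2,-0.6,0.5,0.1,0,0,5.6]
    - [0.2,-0.6,0.5,0.2,0,0,6.4]
    - [0.2,-0.6,0.5,0.2,0,0,7.2]
    - [0.2,-0.6,0.5,0.2,0,0,8]

```text
clock: 22.65
tcp_pos: [0.4477, 0.3032, 0.0499]
tool_rot: [0.848, 0.53, 0.0, -0.0]
wrist_force: [-0.2, -0.1, 0.6]
finger_gap: 0.0367
finger_force: 10.0
```

```bash
python3 - <<'E'
from h import *
s=arm.get_state();print(s['torque'],s['joint_efforts'][6],s['tcp_pos'])
feel(6)
E
```

```text
[ 0.04358935 -0.00695003  0.06883626] 0.08176167262718081 [0.44766114 0.30317265 0.04991018]
e7 [ 0.0206 -0.0838 -0.0241  0.0024  0.0111  0.0135]
mean [-0.392  0.77   0.076  0.128  0.106  0.005 -0.01 ] sd [0.171 0.232 0.514 0.04  0.047 0.017 0.036] Tz [-0.029  0.02   0.011  0.017  0.015 -0.001] gap 0.0367 ff 10.000078878365457 tcp [0.4477 0.3031 0.0499] clk 22.95 q7 -0.967
```

Emit:
drive_tool:
  rows:
    - [0.2,0,0,0,0,0,0.8]
    - [0.2,0,0,0,0,0,1.6]
    - [0.2,0,0,0.1,0,0,2.4]
    - [0.2,0,0,0.1,0,0,3.2]
    - [0.2,0,0,0.1,0,0,4]
    - [0.2,0,0,0.1,0,0,4.8]
    - [0.2,0,0,0.1,0,0,5.6]
    - [0.2,0,0,0.2,0,0,6.4]
    - [0.2,0,0,0.2,0,0,7.2]
    - [0.2,0,0,0.2,0,0,8]

```text
clock: 24.2
tcp_pos: [0.4477, 0.3031, 0.0497]
tool_rot: [0.883, 0.469, -0.0, -0.0]
wrist_force: [-2.1, 3.5, 1.0]
finger_gap: 0.0368
finger_force: 10.0
```

```bash
python3 - <<'E'
from h import *
s=arm.get_state();print(s['torque'],s['joint_efforts'][6],s['tcp_pos'])
feel(6)
E
```

```text
[0.71955614 0.4726493  0.04479168] 0.08241309318691492 [0.44771374 0.30308388 0.04971702]
e7 [ 0.0223 -0.0813 -0.0217  0.0048  0.0134  0.0159]
mean [-2.568  3.822  1.018  0.813  0.505  0.    -0.008] sd [0.649 0.497 0.243 0.05  0.024 0.011 0.036] Tz [-0.014 -0.006 -0.007  0.018  0.01  -0.001] gap 0.0367 ff 10.000006374903023 tcp [0.4477 0.3031 0.0497] clk 24.5 q7 -1.071
```

Emit:
drive_tool:
  rows:
    - [0.2,0.2,-0.3,0,0,0,0.8]
    - [0.2,0.3,-0.6,0,0,0,1.6]
    - [0.2,0.3,-0.6,0,0,0,2.4]
    - [0.2,0.3,-0.6,0.1,0,0,3.2]
    - [0.2,0.3,-0.6,0.1,0,0,4]
    - [0.2,0.3,-0.6,0.1,0,0,4.8]
    - [0.2,0.3,-0.6,0.1,0,0,5.6]
    - [0.2,0.3,-0.6,0.1,0,0,6.4]
    - [0.2,0.3,-0.6,0.1,0,0,7.2]
    - [0.2,0.3,-0.6,0.1,0,0,8]

```text
clock: 25.75
tcp_pos: [0.4477, 0.3031, 0.0496]
tool_rot: [0.914, 0.406, 0.0, 0.0]
wrist_force: [0.7, -0.5, 0.3]
finger_gap: 0.0367
finger_force: 10.0
```

```bash
python3 - <<'E'
from h import *
s=arm.get_state();print(s['torque'],s['joint_efforts'][6],s['tcp_pos'])
feel(6)
E
```

```text
[ 0.0187919  -0.01936168  0.02013418] 0.06210552994161844 [0.44772856 0.30313805 0.04961509]
e7 [ 0.0073 -0.0886 -0.028  -0.0025  0.0057  0.0073]
mean [ 0.86   0.106  0.231 -0.04  -0.079 -0.005 -0.016] sd [0.506 0.482 0.48  0.034 0.047 0.022 0.035] Tz [ 0.018  0.004 -0.009 -0.047 -0.007  0.014] gap 0.0368 ff 9.999969704076648 tcp [0.4477 0.3032 0.0496] clk 26.05 q7 -1.176
```

Emit:
drive_tool:
  rows:
    - [0.2,0,0,0,0,0,0.8]
    - [0.2,0,0,0,0,0,1.6]
    - [0.2,0,0,0.1,0,0,2.4]
    - [0.2,0,0,0.1,0,0,3.2]
    - [0.2,0,0,0.1,0,0,4]
    - [0.2,0,0,0.1,0,0,4.8]

```text
clock: 26.8
tcp_pos: [0.4477, 0.3032, 0.0495]
tool_rot: [0.93, 0.368, 0.0, 0.0]
wrist_force: [2.4, -3.0, 0.4]
finger_gap: 0.0365
finger_force: 10.0
```

```bash
python3 - <<'E'
from h import *
s=arm.get_state();print(s['torque'],s['joint_efforts'][6],s['tcp_pos'])
feel(6)
E
```

```text
[-0.44364012 -0.31568979  0.0754505 ] 0.043966860976070166 [0.44767209 0.30317598 0.0495062 ]
e7 [-0.0102 -0.106  -0.0433 -0.0168 -0.0087 -0.0069]
mean [ 2.38  -2.891  0.407 -0.54  -0.374 -0.003 -0.032] sd [0.449 0.344 0.288 0.045 0.043 0.03  0.035] Tz [-0.027 -0.01   0.061 -0.011 -0.027 -0.004] gap 0.0364 ff 10.000065662898123 tcp [0.4477 0.3032 0.0495] clk 27.1 q7 -1.238
```

Joint 7's effort fell from 0.083 to 0.044, so the foot bears about 4 N. The slope (about 17 N/mm) matches the rubber's stiffness. I'll release the knob and rise.

Emit:
drive_tool:
  rows:
    - [0.6,0,0,0,0,0,0]
    - [0.6,0,0,0,0,0,0]
    - [0.6,0,0,0,0,0,0]
    - [0.6,0,0,0,0,0,0]
    - [0.6,0,0,-30,0,0,0]
    - [0.6,0,0,-90,0,0,0]
    - [0.8,0,0,-150,0,0,0]
    - [1,0,0,-150,0,0,0]
    - [1,0,0,-150,0,0,0]

```text
clock: 28.22
tcp_pos: [0.447, 0.3034, 0.199]
tool_rot: [0.93, 0.368, -0.0, -0.0]
wrist_force: [0.1, 0.0, 0.1]
finger_gap: 0.0807
finger_force: 0.0
```

```bash
python3 - <<'E'
from h import *
from scipy.spatial.transform import Rotation as R
for i in range(6):grab('side','s1')
f=grab('scene','c1')
s=arm.get_state();r=R.from_quat(s['tool_rot']).as_matrix();print(s['clock'],s['tcp_pos'],s['joint_pos']);print(r.round(3))
L=np.array([.528,-.293,.2]);print((r.T@(L-s['tcp_pos'])*1000).round(1))
E
```

```text
28.575 [0.44719041 0.30312169 0.19868175] [-0.96564074  0.41656384  0.36582199  1.88371039 -0.18904532  0.87649166
 -1.32350667]
[[ 0.729  0.685 -0.001]
 [ 0.685 -0.729 -0.001]
 [-0.002  0.    -1.   ]]
[-349.1  489.9   -0.7]
```

Emit:
drive_tool:
  rows:
    - [1,-349,490,0,0,0,0]
    - [1,-349,490,0,0,0,0]
    - [1,-349,490,0,0,0,0]
    - [1,-349,490,0,0,0,0]
    - [1,-349,490,0,0,0,0]
    - [1,-349,490,0,0,0,0]
    - [1,-349,490,0,0,0,0]
    - [1,-349,490,0,0,0,0]
    - [1,-349,490,0,0,0,0]
    - [1,-349,490,0,0,0,0]

```text
clock: 29.82
tcp_pos: [0.5279, -0.2963, 0.1993]
tool_rot: [0.93, 0.367, -0.0, 0.001]
wrist_force: [-0.4, 0.6, -0.1]
finger_gap: 0.088
finger_force: 0.0
```

```bash
python3 - <<'E'
from h import *
for i in range(5):f=grab('wrist','w5')
s=arm.get_state();print(s['clock'],s['tcp_pos'],s['tool_rot'],s['joint_pos'])
h=cv2.cvtColor(f['color'],cv2.COLOR_RGB2HSV);m=cv2.inRange(h,(22,120,80),(34,255,255))
n,l,st,c=cv2.connectedComponentsWithStats(m);k=1+np.argmax(st[1:,4]);print(st[k],c[k])
print([plane('w5',*c[k],z) for z in(.04,.0465)])
ys,xs=np.nonzero(l==k);P=np.array([plane('w5',u,v,.0465)[:2] for u,v in zip(xs,ys)])
w,V=np.linalg.eigh(np.cov(P.T));print('axes',2*np.sqrt(w),V[:,1],np.degrees(np.arctan2(V[1,1],V[0,1])),P.mean(0))
E
```

```text
30.075 [ 0.52846305 -0.29152094  0.19891636] [ 9.29650725e-01  3.68441279e-01 -2.15792020e-04 -7.12048540e-04] [ 0.07086923  0.54305181  0.49992132  1.72440698 -0.30911667  0.95454676
 -0.12497474]
[ 287  143   57   72 3005] [314.97703827 179.67886855]
[array([ 0.52472515, -0.29074815,  0.04      ]), array([ 0.52608587, -0.2895763 ,  0.0465    ])]
axes [0.02592464 0.03380802] [-0.86311196 -0.50501262] -149.66780960668663 [ 0.5258596  -0.28975114]
```

View pics/w5.png

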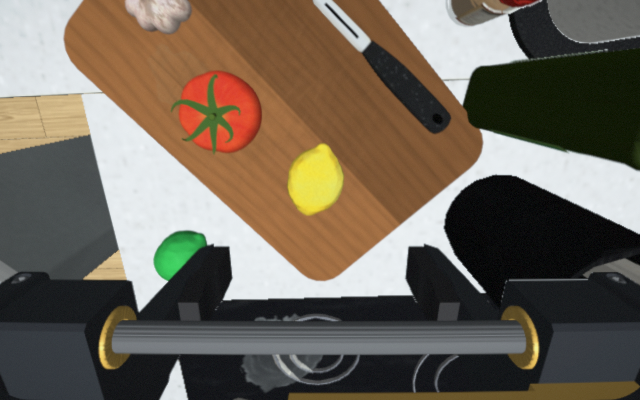

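The wrist picture shows the lemon at (315,180), long axis about 30° in world, the tomato at upper left (218,112), and a dark utensil pot at right (545,240). I'll check the pot's clearance from the gripper body.

```bash
python3 - <<'E'
from h import *
from scipy.spatial.transform import Rotation as R
for u,v in((487,335),(518,348),(550,335)):print('pot base',plane('side0',u,v,0))
print('pot rim left',[ (z,plane('w5',447,225,z)[:2].round(3)) for z in(.1,.15)])
print('bottle',plane('side0',490,290,0))
s=arm.get_state();r=R.from_quat(s['tool_rot']).as_matrix()
L=np.array([.527,-.290,.029]);print((r.T@(L-s['tcp_pos'])*1000).round(1))
print('pan',plane('side0',0,0,0)[0]*0+1)
E
```

```text
pot base [ 0.57412948 -0.45275096  0.        ]
pot base [ 0.59565971 -0.51177161  0.        ]
pot base [ 0.68022772 -0.53344837  0.        ]
pot rim left [(0.1, array([ 0.583, -0.384])), (0.15, array([ 0.584, -0.354]))]
bottle [ 0.69758215 -0.37259753  0.        ]
[ -0.   -1.9 169.9]
pan 1.0
```

Emit:
drive_tool:
  rows:
    - [0.9,0,-2,20,0,0,7]
    - [0.9,0,-2,60,0,0,13]
    - [0.9,0,-2,110,0,0,13]
    - [0.9,0,-2,145,0,0,13]
    - [0.9,0,-2,170,0,0,13]
    - [0.9,0,-2,170,0,0,13]
    - [0.5,0,-2,170,0,0,13]
    - [0.5,0,-2,170,0,0,13]
    - [0.4,0,-2,170,0,0,13]
    - [0.4,0,-2,170,0,0,13]
  force: 8

```text
clock: 31.32
tcp_pos: [0.5278, -0.2913, 0.0304]
tool_rot: [0.965, 0.261, 0.001, 0.0]
wrist_force: [0.1, 1.7, 5.6]
finger_gap: 0.0507
finger_force: 7.7
```

Emit:
drive_tool:
  rows:
    - [0.4,0,0,0,0,0,0]
    - [0.4,0,0,0,0,0,0]
    - [0.4,0,0,0,0,0,0]

```text
clock: 31.7
tcp_pos: [0.5278, -0.2913, 0.0304]
tool_rot: [0.965, 0.261, 0.001, 0.0]
wrist_force: [-0.9, 1.1, 7.1]
finger_gap: 0.0507
finger_force: 7.6
```

```bash
python3 - <<'E'
from h import *
s=arm.get_state();print(s)
E
```

```text
{'clock': 31.7, 'joint_pos': array([ 0.1294856 ,  0.78781843,  0.42090134,  1.79666599, -0.49165473,
        0.66163128, -0.20875681]), 'qvel': array([ 0.00154327, -0.00136867,  0.00108606,  0.00181056, -0.00037547,
        0.00016528,  0.00150951]), 'joint_efforts': array([ 6.07966986e-01, -5.37725616e+01,  9.29976583e+00, -1.48369396e+01,
        2.56615860e-02, -4.89147864e-01, -2.85477092e-02]), 'tcp_pos': array([ 0.52775831, -0.29128309,  0.03035019]), 'tool_rot': array([9.65451607e-01, 2.60581763e-01, 5.58306071e-04, 1.68190023e-04]), 'wrist_force': array([-0.86313303,  1.07903346,  7.11428733]), 'torque': array([3.25277529e-01, 2.20138163e-01, 4.57491300e-05]), 'finger_force': 7.638310578331584, 'finger_gap': 0.050667839672731994}
```

Emit:
drive_tool:
  rows:
    - [0.4,0,0,-10,0,0,0]
    - [0.4,0,0,-25,0,0,0]
    - [0.4,0,0,-60,0,0,0]
    - [0.4,0,0,-110,0,0,0]
    - [0.4,0,0,-150,0,0,0]
    - [0.4,0,0,-150,0,0,0]
  force: 12

```text
clock: 32.45
tcp_pos: [0.5289, -0.2926, 0.1835]
tool_rot: [0.966, 0.26, 0.003, 0.002]
wrist_force: [-1.2, -1.5, -1.4]
finger_gap: 0.0505
finger_force: 11.9
```

```bash
python3 - <<'E'
from h import *
from scipy.spatial.transform import Rotation as R
feel(4)
s=arm.get_state();r=R.from_quat(s['tool_rot']).as_matrix()
print((r.T@(np.array([.6097,.2107,.18])-s['tcp_pos'])*1000).round(1))
print('basket',tri(('scene0',305,150),('side0',432,185)))
E
```

```text
e7 [-0.0472 -0.0166 -0.005  -0.0009]
mean [-0.259  0.38  -1.11   0.03   0.103 -0.01  -0.017] sd [0.256 0.238 0.128 0.018 0.038 0.02  0.018] Tz [-0.022 -0.036  0.014  0.004] gap 0.0502 ff 11.881168076506583 tcp [ 0.5263 -0.2905  0.1783] clk 32.65 q7 -0.304
[ 324.3 -391.2   -1.3]
basket (array([ 0.80481815, -0.07847245,  0.13235876]), [np.float64(0.005469732879480318), np.float64(0.005469732879480266)])
```

Emit:
drive_tool:
  rows:
    - [0.4,32,-39,0,0,0,0]
    - [0.4,65,-78,0,0,0,0]
    - [0.4,104,-125,0,0,0,0]
    - [0.4,143,-172,0,0,0,0]
    - [0.4,182,-219,0,0,0,0]
    - [0.4,221,-266,0,0,0,0]
    - [0.4,260,-313,0,0,0,0]
    - [0.4,292,-352,0,0,0,0]
    - [0.4,324,-391,0,0,0,0]
    - [0.4,324,-391,0,0,0,0]

```text
clock: 33.9
tcp_pos: [0.609, 0.2157, 0.1773]
tool_rot: [0.964, 0.264, -0.001, -0.001]
wrist_force: [-1.0, -1.6, -1.7]
finger_gap: 0.0503
finger_force: 11.9
```

```bash
python3 - <<'E'
from h import *
for i in range(4):f=grab('wrist','w6')
g=grab('side','s6')
s=arm.get_state();print(s['clock'],s['tcp_pos'],s['finger_gap'],s['finger_force'],s['tool_rot'])
a=f['color'];b=g['color'][100:300,200:520]
cv2.imwrite('pics/v6.png',np.hstack([cv2.resize(a,(400,250)),cv2.resize(b,(400,250))])[:,:,::-1])
E
```

```text
34.15 [0.61034439 0.20755512 0.17905111] 0.05029327764362979 11.880167113995412 [ 9.65804511e-01  2.59270174e-01 -6.01589040e-04  5.11391220e-04]
```

View pics/v6.png

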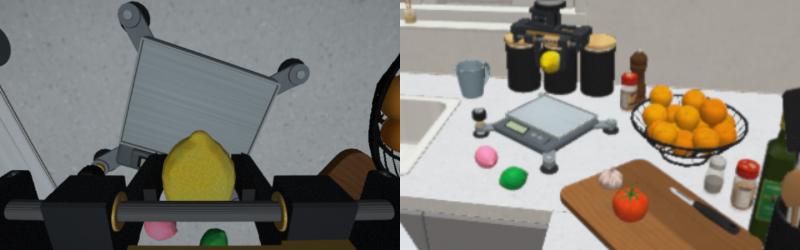

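The picture shows the lemon held between the fingers over the pan (wrist half), everything else in place (side half). I'll lower it slowly.

Emit:
drive_tool:
  rows:
    - [0.4,0,0,30,0,0,0]
    - [0.4,0,0,60,0,0,0]
    - [0.4,0,0,88,0,0,0]
    - [0.4,0,0,106,0,0,0]
    - [0.4,0,0,116,0,0,0]
    - [0.4,0,0,121,0,0,0]
    - [0.4,0,0,123,0,0,0]
    - [0.4,0,0,124,0,0,0]
    - [0.4,0,0,124.5,0,0,0]
    - [0.4,0,0,124.5,0,0,0]

```text
clock: 35.4
tcp_pos: [0.6106, 0.2098, 0.0552]
tool_rot: [0.965, 0.261, 0.0, -0.0]
wrist_force: [-0.2, 0.1, -1.1]
finger_gap: 0.0507
finger_force: 11.9
```

```bash
python3 - <<'E'
from h import *
feel(4)
E
```

```text
e7 [ 0.0004 -0.     -0.     -0.0001]
mean [ 0.248 -0.082 -0.77   0.014  0.082  0.028  0.   ] sd [0.843 0.547 0.231 0.009 0.019 0.012 0.   ] Tz [0.023 0.016 0.049 0.025] gap 0.0507 ff 11.880395103507908 tcp [0.6105 0.2098 0.0551] clk 35.6 q7 -1.093
```

Not touching yet: about 3.7 mm still to go.

Emit:
drive_tool:
  rows:
    - [0.4,0,0,1,0,0,0]
    - [0.4,0,0,2,0,0,0]
    - [0.4,0,0,2.5,0,0,0]
    - [0.4,0,0,3,0,0,0]
    - [0.4,0,0,3,0,0,0]

```text
clock: 36.22
tcp_pos: [0.6105, 0.2097, 0.0519]
tool_rot: [0.965, 0.261, -0.0, 0.0]
wrist_force: [-0.6, 0.4, -1.0]
finger_gap: 0.0503
finger_force: 11.9
```

```bash
python3 - <<'E'
from h import *
feel(5)
E
```

```text
e7 [0.0006 0.0002 0.0001 0.0001 0.    ]
mean [-0.646 -0.258 -0.842  0.035  0.066  0.002  0.   ] sd [0.494 0.47  0.718 0.012 0.021 0.016 0.   ] Tz [ 0.011  0.019  0.002  0.003 -0.027] gap 0.0503 ff 11.88036182003998 tcp [0.6105 0.2097 0.052 ] clk 36.48 q7 -1.091
```

Emit:
drive_tool:
  rows:
    - [0.4,0,0,0.4,0,0,0]
    - [0.4,0,0,0.8,0,0,0]
    - [0.4,0,0,0.8,0,0,0]

```text
clock: 36.85
tcp_pos: [0.6106, 0.2098, 0.0513]
tool_rot: [0.965, 0.261, 0.0, -0.0]
wrist_force: [0.1, 0.2, -1.6]
finger_gap: 0.0502
finger_force: 11.9
```

```bash
python3 - <<'E'
from h import *
feel(5)
E
```

```text
e7 [0.0017 0.0016 0.0016 0.0016 0.0015]
mean [-0.239  0.606 -0.151  0.026  0.08  -0.004  0.002] sd [0.431 0.198 0.325 0.015 0.028 0.022 0.   ] Tz [ 0.018  0.026 -0.013 -0.028 -0.023] gap 0.0505 ff 11.853502136073075 tcp [0.6106 0.2097 0.0513] clk 37.1 q7 -1.091
```

Weight transferred (Fz is about 0 and joint 7's effort has shifted). Open and rise.

Emit:
drive_tool:
  rows:
    - [0.65,0,0,0,0,0,0]
    - [0.75,0,0,0,0,0,0]
    - [0.9,0,0,0,0,0,0]
    - [0.9,0,0,0,0,0,0]
    - [0.9,0,0,-15,0,0,0]
    - [0.9,0,0,-50,0,0,0]
    - [0.9,0,0,-100,0,0,0]
    - [0.9,0,0,-150,0,0,0]
    - [0.9,0,0,-150,0,0,0]
  force: 5

```text
clock: 38.22
tcp_pos: [0.6135, 0.21, 0.2068]
tool_rot: [0.966, 0.26, 0.004, -0.001]
wrist_force: [-0.3, 0.1, -0.4]
finger_gap: 0.0795
finger_force: 0.0
```

```bash
python3 - <<'E'
from h import *
for i in range(8):f=grab('wrist','w7')
g=grab('side','s7');k=grab('scene','c7')
s=arm.get_state();print(s['clock'],s['tcp_pos'],s['finger_gap'])
r=lambda x:cv2.resize(x,(400,300))
cv2.imwrite('pics/v7.png',np.hstack([r(f['color']),r(g['color'][110:290,220:460])])[:,:,::-1])
E
```

```text
38.725 [0.61019564 0.20953563 0.20054349] 0.07941778559452377
```

View pics/v7.png

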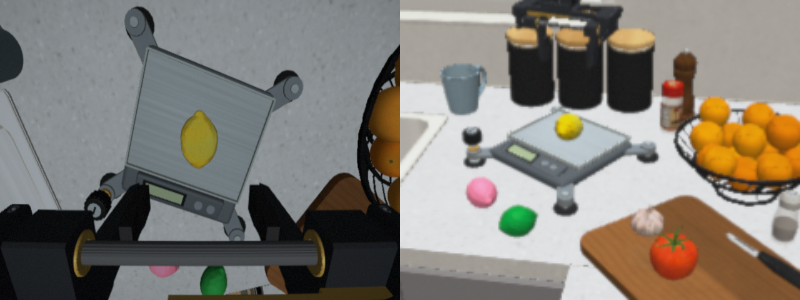

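The picture shows the lemon resting at the middle of the pan (wrist half, at (199,138)), the arm clear and nothing else disturbed.

```bash
python3 -c "
from workcell import arm
print(arm.finish_job())"
```

```text
the job is handed in; nothing more can be done
None
```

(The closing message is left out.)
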